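# Clip the drawn-up stirrer shaft of a bench reactor

### The job

The stirrer of the small glass reactor has sunk onto the vessel floor. Draw its shaft straight up through the gland in the lid until it stops and its groove stands clear, then lay the yellow spring clip on the lid and push it sideways from behind onto the groove until it snaps fully home, so that the shaft can hang from it. Push firmly but do not force it against the shaft once it is home, and leave the other things on the bench where they are.

Things in the scene. Friction and masses are not known exactly. Their poses are not given: they have to be found in the camera images.
- reactor: fixed bench reactor: glass vessel, dark band clamp, flat aluminium lid 149 mm across, top face 126 mm above the bench; the steel stirrer shaft comes up through its middle. Origin on the bench under the middle, z up. x points to the back, where three screw plugs (25 mm across, 12 mm high) stand on the lid 58 mm from the middle at -45, 0, +45 degrees. The rest of the lid is bare.
- lid_top (a point): the point on the shaft's axis at the height of the lid's top face
- shaft_top (a point): centre of the flat top end of the shaft. From it down run 42 mm of plain cylinder 24 mm in diameter (grip it here from above), then the groove, then the 24 mm shaft again. Sunk, the top stands 24 to 34 mm above the lid; fully drawn, 54 mm.
- groove (a point): middle of the shaft's groove, on the axis, 48.5 mm below shaft_top. The groove is 13 mm high, its core 16 mm in diameter. It starts hidden in the gland; with the shaft drawn to its stop it spans from 1 mm below to 12 mm above the lid's top, so the clip enters it sliding flat on the lid.
- stirrer_shaft (a joint): height of the shaft in the gland, m: 0 = sunk to the bottom, 0.030 = drawn up against its stop. It slides straight up and down only; the seal's friction (6 N, besides 3 N of weight) holds it wherever it is left.
- clip: yellow plastic E-shaped spring clip, flat on the bench: 71 mm long, 30 mm wide, 10 mm thick, about 66 g, both faces alike. Origin: underside, at the centre of the seat for the shaft; x points out of the open mouth, z up. Mouth end at x = +17 mm, back end at x = -54 mm. Pinched across the jaws its lips cannot spread: to spring onto the shaft it must be let go and pushed from behind.
- clip_seat (a point): centre of the clip's seat, at half its thickness. The lips ahead of it (x = 7 to 8.5 mm) are 11 mm apart, the mouth before them widens to 21 mm; they must spread to pass the 16 mm core, which takes a push of about 8 to 14 N and then falls off as they snap shut behind it. The core then stops against a prong at x = -8.6 mm and the force rises steeply; beyond some 25 N is forcing it.
- clip_pinch (a point): place to pinch the clip from above, on its centre line at half its thickness, 15 mm behind the seat (x = -15 mm). Here the outer faces of the two sprung jaws are parallel, 30 mm apart; they run from hinges at x = -38 mm to the mouth.
- clip_back (a point): middle of the clip's flat back face (16 mm wide, at x = -54 mm, half its thickness), where it is pushed home, towards +x of the clip.
- rubber_bulb: red rubber pipette bulb, 47 mm across, 69 mm high, standing on the bench; origin under it; bystander
- petri_dish: petri dish with lid, 64 mm across, 15 mm high, on the bench; origin under it; bystander
- beaker_25: small glass beaker, 38 mm across, 48 mm high; origin under it; bystander
- flask: conical flask, 50 mm across, 76 mm high, behind the reactor; origin under it; bystander
- weigh_boat: white plastic weighing dish, 72 mm square, 15 mm high, on the bench; origin under it; bystander
- funnel: white plastic funnel standing on its mouth, 71 mm across, 85 mm high, behind the reactor; origin under it; bystander
- spatula: thin steel spatula, 186 mm long, lying near the front edge of the bench; origin at its middle; bystander
Things that resemble listed ones, but are neither listed nor needed, are in the scene too. Several things have the shape of the clip; the one meant has the colours described above.

How it is judged (in metres and radians):
On the way:
1. the shaft is drawn up to its stop (within 2.5 mm) (value of joint stirrer_shaft above 0.0275 m), for 0.2 s.
At the end, for the whole second after the job is handed in: The clip sits in the shaft's groove: its seat within 3 mm of the shaft's axis sideways and within 6 mm of the groove's middle in all, lying flat (tilted less than 0.1 rad) and at rest, with the shaft still up (at least 24 mm of its 30 mm travel) (horizontal distance between clip_seat and groove below 0.003 m and distance between clip_seat and groove below 0.006 m and (angle between clip's own z axis and vertical below 0.1 rad or angle between clip's own z axis and vertical above 3.04 rad) and value of joint stirrer_shaft above 0.024 m and linear speed of clip below 0.02 m/s); the robot touches nothing.
It fails at once if the clip is forced against the shaft with more than 45 N (contact force between clip and reactor above 45 N).
It fails at once if a bystander is pushed more than 30 mm away (distance of any of rubber_bulb, petri_dish, weigh_boat, beaker_25, flask, funnel, spatula from where it was at the start of the episode above 0.03 m).
It also fails if it takes over 54 s, if anything falls off the work surface, if the arm or the gripper's body presses on something with over 40 N, if the wrist force passes 120 N, or if a joint passes its speed limit or range.

### The arm

A 6-joint arm with a two-finger parallel gripper is mounted at the origin on a cart in front of the work surface, level with it; the furniture and walls round the work are solid. World frame = base frame: x ahead of the robot, y to its left, z up, the work surface at z = 0. Lengths are in m, angles in degrees, forces in N, time in s.
With the tool pointing down it reaches from about 0.375 to 0.9 m from the base axis. Payload 3.1 kg.
Tool frame: the origin (TCP) lies midway between the tips of the shut fingers; the grasp point (between the pads) lies 19 mm behind it (bot.hold_point_z is the distance from the TCP to the grasp point, in m); z points along the fingers, y is the line along which they close (so a half turn about z gives the same grasp; the last joint's range is limited). The gripper opens to 87 mm and grips with 3 to 60 N. Pads are 19 mm wide; open, the fingers measure 117 mm over their backs; the gripper's body (75 mm by 190 mm) begins 51 mm behind the grasp point.
Start: joints at [-83.394, 30.224, 82.088, -0, 67.689, -10.227], TCP at [0.181, -0.598, 0.198] pointing down, gripper open.
Joint ranges: [-176.69, 176.69], [-43.24, 126.21], [12.49, 139.97], [-82, 262], [0, 151.66], [-163.58, 163.58]. Speed limits (degrees/s): [159.86, 159.86, 180, 180, 180, 180].

### API

Orientations are given as a 3x3 rotation matrix whose columns are the frame's x, y, z axes.
In Python, from rig import read_state, optics, order, bot gives the robot as it stands.
- The arm moves only by the tool drive_tool, never from a script. Its argument "steps" is a list of rows, each a list of 7 numbers: the finger opening in mm, from 0 to 87, then the shift along the tool's x, y, z normalised to -1 to 1, where 1 is 0.12 m, then the turn, a rotation vector about the tool's x, y, z normalised to -1 to 1, where 1 is 1.5 rad. In form: [[jaw, tx, ty, tz, ax, ay, az], ...]. A call has 1 to 8 rows; each row is the pose to reach, as a shift and turn from the pose commanded when the call began, along the tool's axes at that moment; what a row does not reach only later rows make up. A row lasts 1/10 s, in which the tool goes at most 50 mm and 8.59 degrees, less where a joint would pass 70% of its speed; a pose out of reach is approached as far as the arm can. A call with a number of a shift or a turn outside -1 to 1 is refused whole. A call with a gripper value outside its range is refused whole. The fingers move at their own pace and stop on an object; the grip force is fixed at half the most. Time passes only in rows, so rows that repeat a pose let the fingers close. It gives the time, the measured TCP pose, the force, the opening and the grip force at its end, in the units of the state.
- read_state(): the state, without advancing time (a new reading comes with each control period).
- optics.capture(name): name is "scene" or "top"; returns a dict with "color" (480x640x3 uint8, blue, green, red), "range_z" (480x640 float32, m along the optical axis (not along the pixel's ray), 0 where there is no reading), "fx", "fy", "cx", "cy" (pixels), "D" ([k1, k2, p1, p2, k3] as OpenCV has them; the pictures are not rectified), "rvec" (rotation vector, rad) and "tvec" (3), from world to camera coordinates, as OpenCV has them. Camera axes: x right, y down, z forward; pixel columns grow to the right and rows downward; lengths in m; the calibration is good to about 2 mm. A picture is of the moment at which its call begins.
- order.hand_in(): hands the job in; it is judged then, once.
The state is a dict: "time_s": time; "joint_positions": joint angles; "qvel": joint speeds; "tau": joint torques, N m; "position": TCP position; "tcp_rot": TCP orientation; "force": force on the tool from outside, world axes, zero at the start; "moment": the same for the moment, N m; "opening": opening from 0.0 (shut) to 1.0 (fully open); "grasp_force": force on a finger pad.
Only numpy, scipy, OpenCV 4.12 (cv2) and the standard library are available. Lean on these libraries where they do the work, as an engineer would, in place of code of your own. Each camera call takes 0.05 s, during which the arm holds its last target. There are 200 camera calls.

## Working session

There is one attempt and no reset: what is moved stays moved. The work goes in short steps, Python scripts to look and compute and a tool call to move; the robot and the scene stay as the last step left them, time stands still between calls to the robot, and variables do not carry over. Pictures are saved under pics/ and viewed, at most 10 in all, crops included, and the job is handed in when it is done.

Besides the shell and the picture viewer there is one more tool, called after "Emit:" as name(argument=value, ...) on one line, values as JSON. drive_tool: Moves the arm, as the interface text tells. Scaled input: -1 to 1 covers 0.12 m each way for a shift and 1.5 rad each way for a turn. Its arguments: {"type":"object","properties":{"steps":{"type":"array"}},"required":["steps"]}

```bash
ls; mkdir -p pics; python3 - <<'E'
from rig import *
import cv2,numpy as np
s=read_state();print({k:np.round(v,4).tolist() for k,v in s.items()})
a=[]
for n in("scene","top"):
    d=optics.capture(n);np.savez(f'{n}0.npz',**d);cv2.imwrite(f'pics/{n}0.png',d['color'])
    R=cv2.Rodrigues(np.array(d['rvec'],float))[0];print(n,d['fx'],d['cx'],d['cy'],d['D'],-R.T@np.array(d['tvec']).ravel(),R[2])
E
```

```text
pics
{'time_s': 0.0, 'joint_positions': [-83.3937, 30.2796, 82.1575, -0.0018, 67.6888, -10.2287], 'qvel': [0.1483, 0.0769, -0.0364, 0.0304, -0.0414, 0.044], 'tau': [0.0002, -44.0042, -17.6592, 0.0631, 0.0582, -0.0002], 'position': [0.1809, -0.5974, 0.1971], 'tcp_rot': [[0.9571, 0.2896, -0.0003], [0.2896, -0.9571, 0.0022], [0.0004, -0.0022, -1.0]], 'force': [0.0148, 0.1864, -0.598], 'moment': [-0.0322, -0.058, 0.0035], 'grasp_force': 0.0, 'opening': 1.0036}
scene 502.3937949158619 327.97740517227913 232.6559518008805 [0.03352366 0.         0.         0.         0.        ] [-0.2016322  -0.23426849  0.8085649 ] [ 0.68761209  0.35366384 -0.63412263]
top 480.367460173609 315.84374338064265 234.82859786291817 [-0.04498518  0.          0.          0.          0.        ] [0.39011786 0.16582471 1.48774365] [ 0.11249731  0.00229599 -0.99364938]
```

View pics/scene0.png

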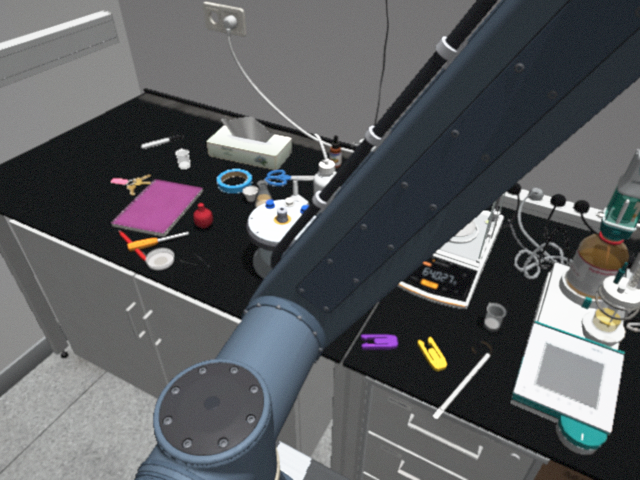

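View pics/top0.png

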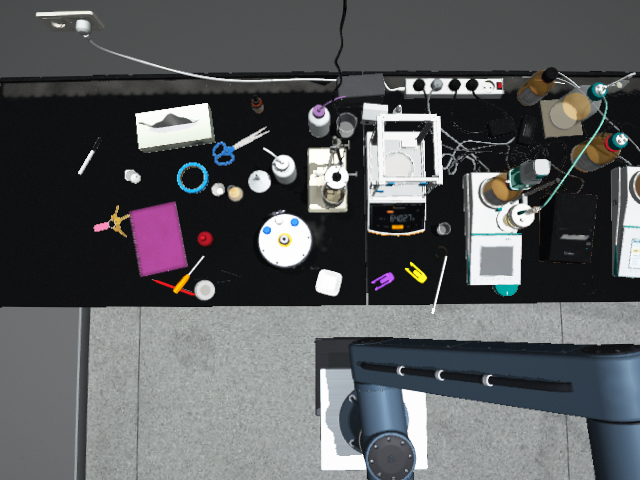

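The purple shape at scene (380,341), top (382,281) and the yellow one at scene (432,353), top (416,272) both look like the clip. The yellow one fits the description by colour. The reactor lid is at top (285,240) with the shaft in its middle. I'll check both in an enlarged crop.

```bash
cat > h.py <<'E'
import cv2,numpy as np
def load(n): return dict(np.load(n))
def cam(d):
    K=np.array([[d['fx'],0,d['cx']],[0,d['fy'],d['cy']],[0,0,1]],float)
    R=cv2.Rodrigues(d['rvec'].astype(float))[0];t=d['tvec'].astype(float).reshape(3);return K,d['D'].astype(float),R,t
def rays(d,px):
    K,D,R,t=cam(d);p=cv2.undistortPoints(np.array(px,float).reshape(-1,1,2),K,D).reshape(-1,2)
    return -R.T@t,np.c_[p,np.ones(len(p))]@R
def at_z(d,px,z):
    c,r=rays(d,px);return c+r*((z-c[2])/r[:,2])[:,None]
def depth(d,px):
    c,r=rays(d,px);px=np.array(px).astype(int);return c+r*d['range_z'][px[:,1],px[:,0]][:,None]
def tri(d1,p1,d2,p2):
    c1,r1=rays(d1,[p1]);c2,r2=rays(d2,[p2]);a=np.linalg.lstsq(np.c_[r1[0],-r2[0]],c2-c1,rcond=None)[0]
    A=c1+a[0]*r1[0];B=c2+a[1]*r2[0];return (A+B)/2,np.linalg.norm(A-B)
E
python3 - <<'E'
from h import *
s=load('scene0.npz');t=load('top0.npz')
def crop(d,x,y,w=50,h=37,k=8): return cv2.resize(d['color'][y-h//2:y-h//2+h,x-w//2:x-w//2+w],(400,296),interpolation=cv2.INTER_CUBIC)
im=np.vstack([np.hstack([crop(t,285,240,70,52),crop(t,402,275)]),np.hstack([crop(s,285,222,90,67),crop(s,432,353)])]);cv2.imwrite('pics/crop.png',im)
for n,d,z in(('s',s,.01),('t',t,.01)):
    hsv=cv2.cvtColor(d['color'],cv2.COLOR_BGR2HSV);m=cv2.inRange(hsv,(22,120,80),(35,255,255))
    k,l,st,ce=cv2.connectedComponentsWithStats(m)
    for i in range(1,k):
        if st[i,4]>15:
            ys,xs=np.nonzero(l==i);P=depth(d,np.c_[xs,ys]);W=at_z(d,np.c_[xs,ys],z)[:,:2]
            print(n,st[i],ce[i],'depthz',np.median(P[:,2]),'mean',W.mean(0))
            r=cv2.minAreaRect((W*1000).astype(np.float32));print(r, cv2.boxPoints(r).round(1).tolist())
E
```

```text
s [614 320   6   4  17] [616.         321.47058824] depthz 0.12367903391754342 mean [ 0.69440655 -0.44459015]
((693.842041015625, -445.3104248046875), (9.789299011230469, 9.177043914794922), 0.26723554730415344) [[688.9000244140625, -440.70001220703125], [689.0, -449.8999938964844], [698.7999877929688, -449.8999938964844], [698.7000122070312, -440.70001220703125]]
s [417 336  31  35 533] [433.02814259 354.15009381] depthz 0.007675869276676295 mean [ 0.43417041 -0.14037764]
((436.1822509765625, -138.76947021484375), (78.60533142089844, 35.92757034301758), 46.9704475402832) [[396.20001220703125, -155.1999969482422], [422.5, -179.8000030517578], [476.1000061035156, -122.30000305175781], [449.8999938964844, -97.80000305175781]]
t [115 218   6   6  23] [117.30434783 220.26086957] depthz 0.0050076199579609515 mean [0.60974486 0.79133583]
((610.2332763671875, 790.6218872070312), (16.204803466796875, 14.882611274719238), 20.457012176513672) [[600.0, 794.7999877929688], [605.2000122070312, 780.7999877929688], [620.4000244140625, 786.5], [615.2000122070312, 800.4000244140625]]
t [279 234  13  
[... 328 characters left out ...]
.70001220703125]]
t [405 262  22  22 208] [416.60096154 273.22596154] depthz 0.009114966923780554 mean [ 0.43553869 -0.1391956 ]
((436.95233154296875, -137.28140258789062), (70.84352111816406, 33.27633285522461), 46.939002990722656) [[400.6000061035156, -151.8000030517578], [424.8999938964844, -174.5], [473.29998779296875, -122.80000305175781], [449.0, -100.0]]
t [174 275  14  18  50] [180.36 283.62] depthz 0.018652791252908085 mean [0.41064479 0.58745806]
((411.7853088378906, 586.3880004882812), (7.6042304039001465, 63.002681732177734), 50.343936920166016) [[385.1000061035156, 603.5999755859375], [433.6000061035156, 563.4000244140625], [438.5, 569.2000122070312], [390.0, 609.4000244140625]]
```

View pics/crop.png

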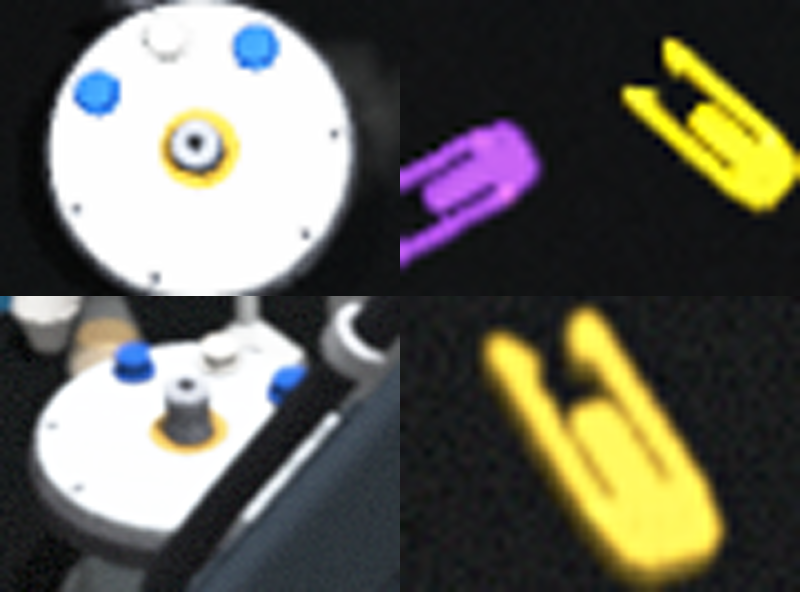

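The crop confirms the yellow clip (upper right and lower right panels), with its mouth pointing up-left in the top view. The shaft sits inside the yellow gland ring, and the screw plugs are at the back of the lid, slightly to the left.

```bash
python3 - <<'E'
from h import *
s=load('scene0.npz');t=load('top0.npz')
print('shafttop tri',tri(t,(284.3,239.2),s,(281.9,209.9)))
print('ring tri',tri(t,(285.6,240.2),s,(282.4,219.2)))
print('ring at lid',at_z(t,[(285.63,240.16)],.126),at_z(s,[(282.4,219.2)],.126))
# lid disc from top view
g=t['color'].min(2);x0,y0=240,200;m=(g[y0:290,x0:330]>150).astype(np.uint8)
k,l,st,ce=cv2.connectedComponentsWithStats(m);i=1+st[1:,4].argmax();c=max(cv2.findContours((l==i).astype(np.uint8),0,1)[0],key=cv2.contourArea)[:,0]+[x0,y0]
W=at_z(t,cv2.convexHull(c)[:,0],.126)[:,:2];print('lid',cv2.minEnclosingCircle((W*1000).astype(np.float32)))
print('depth top around shaft',t['range_z'][236:244,280:290].round(3))
print('shaft depth z',depth(t,[(284,239),(285,239),(284,238)])[:,2], depth(s,[(282,209),(282,210)]))
pl=at_z(t,[(250+165/5.714,214+38/5.714),(250+255/5.714,214+47/5.714),(250+97/5.714,214+92/5.714)],.138);print(pl)
# clip: tri mouth prong tips / back from two views by boxes at clip half height
for n,d in(('s',s),('t',t)):
    m=cv2.inRange(cv2.cvtColor(d['color'],cv2.COLOR_BGR2HSV),(22,120,80),(35,255,255));ys,xs=np.nonzero(m)
    k=(abs(xs-(433 if n=='s' else 416))<20)&(abs(ys-(354 if n=='s' else 272))<20)
    px=np.c_[xs,ys][k]
    for z in(0,.005,.01):
        W=at_z(d,px,z)[:,:2];e=np.linalg.svd(W-W.mean(0))[2][0];e*=np.sign(e[0]);a=(W-W.mean(0))@e;print(n,z,W.mean(0),np.degrees(np.arctan2(e[1],e[0])),a.min(),a.max())
E
```

```text
shafttop tri (array([0.53030595, 0.25661399, 0.15241103]), np.float64(0.0014587589350548813))
ring tri (array([0.52954012, 0.25523961, 0.12790261]), np.float64(9.154889959150273e-05))
ring at lid [[0.52987453 0.2552408  0.126     ]] [[0.53155817 0.2566459  0.126     ]]
lid ((531.2176513671875, 258.4002990722656), 75.5896987915039)
depth top around shaft [[1.343 1.338 1.342 1.344 1.341 1.339 1.34  1.35  1.37  1.371]
 [1.344 1.343 1.344 1.341 1.34  1.343 1.341 1.34  1.375 1.366]
 [1.34  1.338 1.342 1.339 1.339 1.339 1.343 1.337 1.368 1.362]
 [1.342 1.341 1.345 1.339 1.337 1.341 1.343 1.342 1.354 1.374]
 [1.345 1.344 1.34  1.338 1.337 1.338 1.337 1.341 1.363 1.368]
 [1.344 1.342 1.342 1.341 1.343 1.335 1.34  1.346 1.368 1.366]
 [1.371 1.345 1.339 1.343 1.343 1.34  1.345 1.358 1.371 1.366]
 [1.366 1.37  1.372 1.35  1.35  1.361 1.375 1.37  1.364 1.369]]
shaft depth z [0.1585796  0.15385541 0.15665851] [[0.53017471 0.25525637 0.1554702 ]
 [0.52913725 0.25470899 0.15364103]]
[[0.58450664 0.27348684 0.138     ]
 [0.57952614 0.22877819 0.138     ]
 [0.55782292 0.30726003 0.138     ]]
s 0 [ 0.44213223 -0.1392019 ] 45.68867937197961 -0.037320351963634035 0.04248362268837565
s 0.005 [ 0.43815132 -0.13978977] 45.688679371979596 -0.037089570538557465 0.04222091265295062
s 0.01 [ 0.43417041 -0.14037764] 45.688679371979596 -0.036858789113480825 0.04195820261752539
t 0 [ 0.43584605 -0.14125969] 46.58170861038217 -0.03324207639263978 0.038117030208287495
t 0.005 [ 0.43569237 -0.14022765] 46.58170861038217 -0.03313035662027974 0.0379889267201773
t 0.01 [ 0.43553869 -0.1391956 ] 46.58170861038217 -0.0330186368479196 0.03786082323206728
```

Emit:
drive_tool(steps=[[87,0.4,0,-0.4,0,0,0],[87,0.8,0,-0.6,0,0,0],[87,1,-0.4,-0.6,0,0,0],[87,1,-0.8,-0.6,0,0,0],[87,1,-1,-0.6,0,0,0]])

```text
time_s: 0.6
position: [0.2618, -0.4448, 0.2699]
tcp_rot: [[0.956, 0.292, -0.0], [0.292, -0.956, 0.002], [0.0, -0.002, -1.0]]
force: [-0.1, -0.7, -0.7]
opening: 1.003
grasp_force: 0.0
```

Emit:
drive_tool(steps=[[87,0.25,-0.33,0,0,0,0],[87,0.5,-0.65,0,0,0,0],[87,0.77,-0.99,0,0,0,0]])

```text
time_s: 0.9
position: [0.3144, -0.3082, 0.2698]
tcp_rot: [[0.958, 0.288, -0.0], [0.288, -0.958, 0.001], [0.0, -0.001, -1.0]]
force: [1.2, 0.2, 0.2]
opening: 0.996
grasp_force: 0.0
```

Emit:
drive_tool(steps=[[87,0.25,-0.33,0,0,0,0],[87,0.5,-0.65,0,0,0,0],[87,0.77,-0.99,0,0,0,0]])

```text
time_s: 1.2
position: [0.3677, -0.1696, 0.27]
tcp_rot: [[0.957, 0.289, 0.0], [0.289, -0.957, 0.0], [0.0, -0.0, -1.0]]
force: [0.9, -0.1, 0.5]
opening: 0.998
grasp_force: 0.0
```

Emit:
drive_tool(steps=[[87,0.25,-0.33,0,0,0,0],[87,0.5,-0.65,0,0,0,0],[87,0.77,-0.99,0,0,0,0]])

```text
time_s: 1.5
position: [0.421, -0.031, 0.27]
tcp_rot: [[0.957, 0.289, 0.0], [0.289, -0.957, -0.0], [-0.0, 0.0, -1.0]]
force: [1.2, -1.2, -0.1]
opening: 0.998
grasp_force: 0.0
```

Emit:
drive_tool(steps=[[87,0.25,-0.33,0,0,0,-0.08],[87,0.5,-0.65,0,0,0,-0.16],[87,0.77,-0.99,0,0,0,-0.25],[87,0.77,-0.99,0,0,0,-0.345],[87,0.77,-0.99,0,0,0,-0.345],[87,0.77,-0.99,0,0,0,-0.345]])

```text
time_s: 2.1
position: [0.4743, 0.1072, 0.2696]
tcp_rot: [[0.691, 0.723, -0.001], [0.723, -0.691, -0.0], [-0.001, -0.001, -1.0]]
force: [0.3, -0.1, -0.8]
opening: 1.003
grasp_force: 0.0
```

Emit:
drive_tool(steps=[[87,0.3,-0.26,0,0,0,0],[87,0.6,-0.518,0,0,0,0],[87,0.9,-0.518,0,0,0,0],[87,0.9,-0.518,0,0,0,0]])

```text
time_s: 2.5
position: [0.5069, 0.23, 0.2702]
tcp_rot: [[0.69, 0.724, 0.003], [0.724, -0.69, 0.001], [0.003, 0.001, -1.0]]
force: [-0.5, -0.9, -0.0]
opening: 1.001
grasp_force: 0.0
```

```bash
python3 - <<'E'
from rig import *
from h import *
for n in("scene","top"):
    d=optics.capture(n);np.savez(f'{n}1.npz',**d)
    x,y=(285,215) if n=='scene' else (285,240)
    locals()[n]=cv2.resize(d['color'][y-45:y+45,x-50:x+50],(400,360),interpolation=cv2.INTER_CUBIC)
    if n=='scene':a=scene_=locals()[n]
    else:b=locals()[n]
cv2.imwrite('pics/c1.png',np.hstack([a,b]))
E
```

```text
(no output)
```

View pics/c1.png

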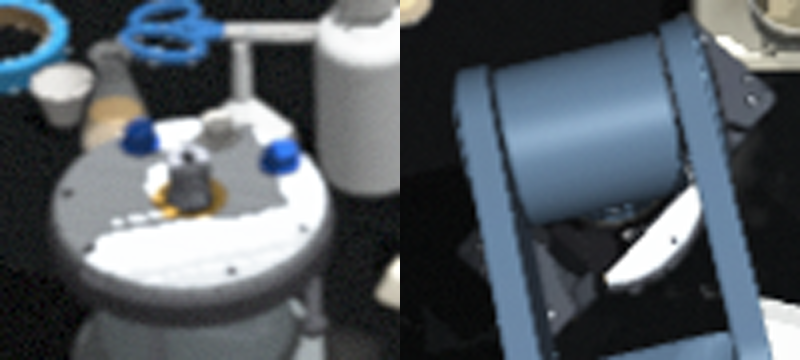

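The scene crop now shows the whole lid. The shaft top is at about (282,210), as before, and nothing is in the way.

Emit:
drive_tool(steps=[[87,0.15,0,0.1,0,0,0],[87,0.293,-0.005,0.3,0,0,0],[87,0.293,-0.005,0.6,0,0,0],[87,0.293,-0.005,0.6,0,0,0]])

```text
time_s: 3.0
position: [0.5237, 0.2514, 0.1936]
tcp_rot: [[0.691, 0.723, -0.012], [0.723, -0.691, -0.004], [-0.011, -0.006, -1.0]]
force: [-1.7, -0.2, -1.1]
opening: 0.999
grasp_force: 0.0
```

Emit:
drive_tool(steps=[[87,0,0,0.15,0,0,0],[87,0,0,0.3,0,0,0],[87,0,0,0.42,0,0,0],[87,0,0,0.54,0,0,0],[87,0,0,0.54,0,0,0]])

```text
time_s: 3.5
position: [0.5268, 0.2527, 0.133]
tcp_rot: [[0.69, 0.723, -0.003], [0.723, -0.69, -0.001], [-0.003, -0.002, -1.0]]
force: [-0.3, -0.6, -0.0]
opening: 1.0
grasp_force: 0.0
```

Emit:
drive_tool(steps=[[0,0,0,0,0,0,0],[0,0,0,0,0,0,0],[0,0,0,0,0,0,0],[0,0,0,0,0,0,0],[0,0,0,0,0,0,0],[0,0,0,0,0,0,0],[0,0,0,0,0,0,0],[0,0,0,0,0,0,0]])

```text
time_s: 4.3
position: [0.5279, 0.2545, 0.1332]
tcp_rot: [[0.688, 0.725, -0.0], [0.725, -0.688, -0.0], [-0.0, -0.0, -1.0]]
force: [0.1, -0.3, -0.5]
opening: 0.356
grasp_force: 0.0
```

Emit:
drive_tool(steps=[[0,0,0,0,0,0,0],[0,0,0,0,0,0,0],[0,0,0,0,0,0,0],[0,0,0,0,0,0,0]])

```text
time_s: 4.7
position: [0.528, 0.2545, 0.1332]
tcp_rot: [[0.689, 0.725, -0.0], [0.725, -0.689, -0.0], [-0.0, -0.0, -1.0]]
force: [0.1, -0.3, -0.4]
opening: 0.031
grasp_force: 0.0
```

Emit:
drive_tool(steps=[[0,0,0,-0.04,0,0,0],[0,0,0,-0.08,0,0,0],[0,0,0,-0.12,0,0,0],[0,0,0,-0.16,0,0,0],[0,0,0,-0.16,0,0,0]])

```text
time_s: 5.2
position: [0.5287, 0.2547, 0.1536]
tcp_rot: [[0.689, 0.725, 0.002], [0.725, -0.689, 0.001], [0.002, 0.001, -1.0]]
force: [0.2, -0.4, -0.9]
opening: 0.008
grasp_force: 0.0
```

The fingers shut fully and caught nothing, so I'll look.

```bash
python3 - <<'E'
from rig import *
from h import *
d=optics.capture("scene");np.savez('scene2.npz',**d);t=optics.capture("top")
K,D,R,T=cam(d);p=np.array(read_state()['position']);print(p,cv2.projectPoints(np.array([p,[.5305,.2558,.155],[.5305,.2558,.126]]),R,T,K,D)[0].reshape(-1,2),bot.hold_point_z)
a=cv2.resize(d['color'][150:270,215:375],(640,480),interpolation=cv2.INTER_CUBIC)
cv2.imwrite('pics/c2.png',a)
E
```

```text
[0.5281151  0.25447399 0.15274984] [[281.86139216 210.60801026]
 [281.87574341 209.02322526]
 [282.47303554 219.57092904]] 0.0187
```

View pics/c2.png

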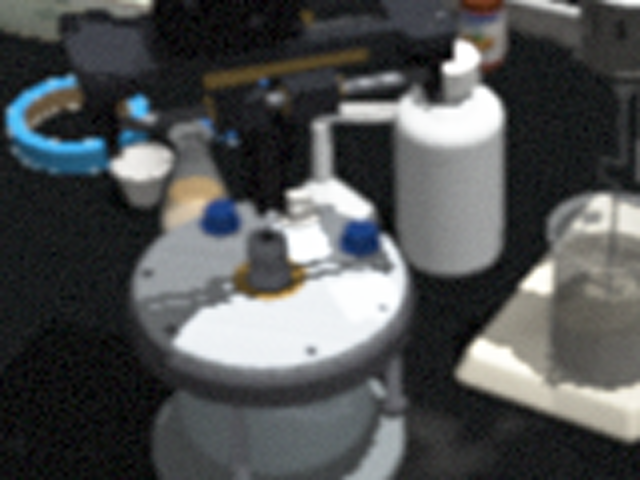

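```bash
python3 - <<'E'
from h import *
d=load('scene2.npz');np.set_printoptions(linewidth=200,suppress=True)
for y in range(190,216,2):
    px=[(x,y) for x in range(276,292,3)];P=depth(d,px);print(y,[tuple((p*1000).round().astype(int)) for p in P], [int(d['color'][y,x].mean()) for x,_ in px])
E
```

```text
190 [(np.int64(514), np.int64(256), np.int64(215)), (np.int64(517), np.int64(251), np.int64(215)), (np.int64(522), np.int64(247), np.int64(213)), (np.int64(526), np.int64(242), np.int64(212)), (np.int64(790), np.int64(405), np.int64(-1)), (np.int64(796), np.int64(399), np.int64(-3))] [17, 10, 29, 5, 26, 23]
192 [(np.int64(518), np.int64(260), np.int64(206)), (np.int64(517), np.int64(251), np.int64(210)), (np.int64(523), np.int64(248), np.int64(207)), (np.int64(525), np.int64(242), np.int64(207)), (np.int64(777), np.int64(397), np.int64(3)), (np.int64(783), np.int64(391), np.int64(1))] [17, 12, 17, 16, 24, 25]
194 [(np.int64(524), np.int64(264), np.int64(196)), (np.int64(516), np.int64(251), np.int64(205)), (np.int64(522), np.int64(248), np.int64(203)), (np.int64(525), np.int64(242), np.int64(203)), (np.int64(771), np.int64(394), np.int64(1)), (np.int64(779), np.int64(389), np.int64(-2))] [18, 16, 26, 21, 24, 43]
196 [(np.int64(530), np.int64(269), np.int64(186)), (np.int64(519), np.int64(253), np.int64(198)), (np.int64(525), np.int64(250), np.int64(195)), (np.int64(524), np.int64(242
[... 2271 characters left out ...]
int64(570), np.int64(258), np.int64(126))] [127, 76, 61, 76, 255, 254]
212 [(np.int64(521), np.int64(265), np.int64(149)), (np.int64(521), np.int64(258), np.int64(152)), (np.int64(522), np.int64(250), np.int64(154)), (np.int64(530), np.int64(247), np.int64(151)), (np.int64(560), np.int64(260), np.int64(126)), (np.int64(566), np.int64(255), np.int64(124))] [124, 86, 89, 79, 253, 254]
214 [(np.int64(520), np.int64(265), np.int64(145)), (np.int64(520), np.int64(257), np.int64(148)), (np.int64(525), np.int64(252), np.int64(147)), (np.int64(528), np.int64(247), np.int64(146)), (np.int64(554), np.int64(256), np.int64(126)), (np.int64(557), np.int64(250), np.int64(126))] [125, 71, 80, 61, 244, 255]
```

The range data put the shut fingertips at z ≈ 0.179, while the reported TCP is 0.153. The tips are therefore about 26 mm above the reported TCP, and they closed just above the shaft top. Sideways they agree. I'll open and go lower, allowing for the offset.

Emit:
drive_tool(steps=[[87,0.02,0,0,0,0,0],[87,0.02,0,0,0,0,0],[87,0.02,0,0,0,0,0],[87,0.02,0,0,0,0,0],[87,0.02,0,0,0,0,0],[87,0.02,0,0,0,0,0],[87,0.02,0,0,0,0,0],[87,0.02,0,0,0,0,0]])

```text
time_s: 6.1
position: [0.5297, 0.2562, 0.1525]
tcp_rot: [[0.689, 0.725, -0.0], [0.725, -0.689, 0.0], [-0.0, -0.0, -1.0]]
force: [-0.7, -0.7, 0.0]
opening: 0.651
grasp_force: 0.0
```

Emit:
drive_tool(steps=[[87,0,0,0.1,0,0,0],[87,0,0,0.2,0,0,0],[87,0,0,0.28,0,0,0],[87,0,0,0.33,0,0,0],[87,0,0,0.36,0,0,0],[87,0,0,0.38,0,0,0],[87,0,0,0.38,0,0,0]])

```text
time_s: 6.8
position: [0.5275, 0.256, 0.1062]
tcp_rot: [[0.689, 0.725, -0.004], [0.725, -0.689, -0.001], [-0.004, -0.003, -1.0]]
force: [-4.2, 0.4, 0.6]
opening: 0.995
grasp_force: 2.4
```

Emit:
drive_tool(steps=[[0,0,0,0,0,0,0],[0,0,0,0,0,0,0],[0,0,0,0,0,0,0],[0,0,0,0,0,0,0],[0,0,0,0,0,0,0],[0,0,0,0,0,0,0],[0,0,0,0,0,0,0],[0,0,0,0,0,0,0]])

```text
time_s: 7.6
position: [0.5298, 0.2563, 0.1069]
tcp_rot: [[0.689, 0.725, 0.0], [0.725, -0.689, 0.0], [0.0, 0.0, -1.0]]
force: [1.0, -0.2, 0.1]
opening: 0.356
grasp_force: 0.0
```

Emit:
drive_tool(steps=[[0,0,0,0,0,0,0],[0,0,0,0,0,0,0],[0,0,0,0,0,0,0],[0,0,0,0,0,0,0]])

```text
time_s: 8.0
position: [0.5297, 0.2563, 0.1069]
tcp_rot: [[0.689, 0.725, 0.0], [0.725, -0.689, 0.0], [0.0, -0.0, -1.0]]
force: [-0.7, -0.1, -0.1]
opening: 0.264
grasp_force: 30.0
```

Emit:
drive_tool(steps=[[0,0,0,-0.04,0,0,0],[0,0,0,-0.08,0,0,0],[0,0,0,-0.12,0,0,0],[0,0,0,-0.15,0,0,0],[0,0,0,-0.15,0,0,0]])

```text
time_s: 8.5
position: [0.5296, 0.2563, 0.1254]
tcp_rot: [[0.689, 0.725, 0.0], [0.725, -0.689, 0.0], [0.0, 0.0, -1.0]]
force: [0.6, 1.3, -5.3]
opening: 0.269
grasp_force: 30.0
```

Emit:
drive_tool(steps=[[0,0,0,-0.025,0,0,0],[0,0,0,-0.05,0,0,0],[0,0,0,-0.05,0,0,0]])

```text
time_s: 8.8
position: [0.5297, 0.2563, 0.1314]
tcp_rot: [[0.689, 0.725, 0.0], [0.725, -0.689, 0.0], [0.0, 0.0, -1.0]]
force: [0.2, 1.2, -5.7]
opening: 0.269
grasp_force: 30.0
```

Emit:
drive_tool(steps=[[0,0,0,-0.02,0,0,0],[0,0,0,-0.03,0,0,0],[0,0,0,-0.03,0,0,0]])

```text
time_s: 9.1
position: [0.5296, 0.2562, 0.1327]
tcp_rot: [[0.689, 0.725, -0.001], [0.725, -0.689, 0.0], [-0.0, -0.001, -1.0]]
force: [5.3, 2.4, -18.4]
opening: 0.265
grasp_force: 30.0
```

The shaft is against its stop: it rose 26 mm and the force jumped to 18 N. I'll hold briefly, release and rise.

Emit:
drive_tool(steps=[[0,0,0,0,0,0,0],[0,0,0,0,0,0,0],[55,0,0,0,0,0,0],[55,0,0,0,0,0,0],[55,0,0,0,0,0,0],[55,0,0,0,0,0,0],[55,0,0,0,0,0,0]])

```text
time_s: 9.8
position: [0.5299, 0.2562, 0.1353]
tcp_rot: [[0.689, 0.725, 0.001], [0.725, -0.689, 0.0], [0.001, 0.001, -1.0]]
force: [-0.2, 0.9, 0.5]
opening: 0.6
grasp_force: 0.0
```

Emit:
drive_tool(steps=[[55,0,0,-0.25,0,0,0],[55,0,0,-0.55,0,0,0],[55,0,0,-0.9,0,0,0],[55,0,0,-0.95,0,0,0],[55,0,0,-0.95,0,0,0]])

```text
time_s: 10.3
position: [0.5306, 0.2565, 0.2506]
tcp_rot: [[0.688, 0.725, 0.004], [0.725, -0.688, 0.001], [0.004, 0.002, -1.0]]
force: [-0.4, 0.4, 0.5]
opening: 0.632
grasp_force: 0.0
```

```bash
python3 - <<'E'
from rig import *
from h import *
d=optics.capture("scene");np.savez('scene3.npz',**d)
cv2.imwrite('pics/c3.png',np.hstack([cv2.resize(d['color'][160:250,225:345],(480,360),interpolation=cv2.INTER_CUBIC)]))
px=[(x,y) for y in range(195,222) for x in (280,282,284)];P=depth(d,px);print([tuple((p*1000).round().astype(int).tolist()) for p in P[1::3]])
E
```

```text
[(760, 406, 0), (753, 402, 2), (542, 261, 178), (537, 258, 179), (535, 257, 178), (531, 255, 179), (527, 252, 180), (523, 249, 181), (523, 249, 178), (524, 250, 175), (523, 250, 173), (524, 251, 169), (524, 251, 166), (521, 249, 166), (525, 252, 160), (524, 252, 158), (522, 250, 157), (523, 251, 154), (522, 251, 151), (522, 251, 149), (523, 252, 145), (522, 251, 143), (525, 253, 138), (526, 254, 135), (524, 252, 134), (528, 255, 127), (526, 254, 126)]
```

View pics/c3.png

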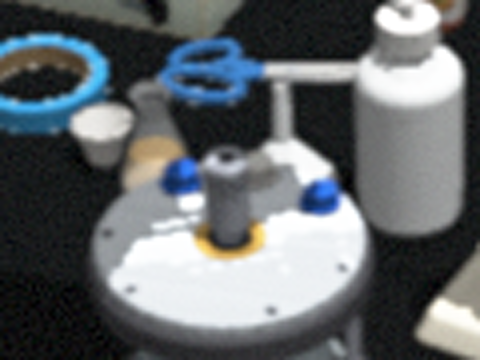

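The shaft top is now at z ≈ 0.179, which is lid + 54 mm, and the groove shows dark at its foot. Next I'll fetch the clip.

Emit:
drive_tool(steps=[[60,-0.32,0.19,0,0,0,0],[60,-0.64,0.38,0,0,0,0],[60,-0.96,0.565,0,0,0,0]])

```text
time_s: 10.65
position: [0.4974, 0.1248, 0.2462]
tcp_rot: [[0.687, 0.726, -0.005], [0.726, -0.687, -0.0], [-0.004, -0.003, -1.0]]
force: [0.5, -0.6, 0.7]
opening: 0.686
grasp_force: 0.0
```

Emit:
drive_tool(steps=[[60,-0.32,0.19,0,0,0,0],[60,-0.64,0.38,0,0,0,0],[60,-0.96,0.565,0,0,0,0]])

```text
time_s: 10.95
position: [0.4672, -0.0055, 0.2466]
tcp_rot: [[0.688, 0.725, -0.004], [0.725, -0.688, 0.001], [-0.002, -0.004, -1.0]]
force: [0.4, -0.4, -0.9]
opening: 0.688
grasp_force: 0.0
```

Emit:
drive_tool(steps=[[60,-0.32,0.19,0.2,0,0,0],[60,-0.64,0.38,0.4,0,0,0],[60,-0.96,0.565,0.7,0,0,0],[60,-0.96,0.565,0.9,0,0,0],[60,-0.96,0.565,0.9,0,0,0]])

```text
time_s: 11.45
position: [0.4348, -0.1337, 0.1362]
tcp_rot: [[0.691, 0.723, -0.011], [0.723, -0.691, 0.006], [-0.003, -0.012, -1.0]]
force: [-0.4, -0.1, 0.3]
opening: 0.69
grasp_force: 0.0
```

```bash
python3 - <<'E'
from rig import *
from h import *
d=optics.capture("scene");np.savez('scene4.npz',**d);t=optics.capture("top");np.savez('top4.npz',**t);print(read_state()['position'],read_state()['tcp_rot'],read_state()['opening'])
cv2.imwrite('pics/c4.png',np.hstack([cv2.resize(d['color'][300:390,370:490],(480,360),interpolation=cv2.INTER_CUBIC)]))
E
```

```text
[ 0.43792107 -0.13354914  0.13940421] [[ 6.88951340e-01  7.24798070e-01 -3.71603078e-03]
 [ 7.24807256e-01 -6.88946927e-01  2.56373045e-03]
 [-7.01961100e-04 -4.45969160e-03 -9.99989809e-01]] 0.6862509011631021
```

View pics/c4.png

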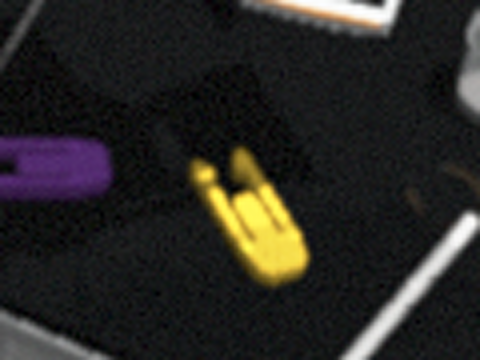

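Emit:
drive_tool(steps=[[60,0,0.017,0.25,0,0,0],[60,0,0.017,0.5,0,0,0],[60,0,0.017,0.7,0,0,0],[60,0,0.017,0.7,0,0,0]])

```text
time_s: 11.95
position: [0.4399, -0.1341, 0.0554]
tcp_rot: [[0.687, 0.727, -0.003], [0.727, -0.687, 0.002], [-0.001, -0.004, -1.0]]
force: [-1.0, -0.2, 0.6]
opening: 0.689
grasp_force: 0.0
```

Emit:
drive_tool(steps=[[60,0,0,0.2,0,0,0],[60,0,0,0.35,0,0,0],[60,0,0,0.48,0,0,0],[60,0,0,0.56,0,0,0],[60,0,0,0.61,0,0,0],[60,0,0,0.61,0,0,0]])

```text
time_s: 12.55
position: [0.4412, -0.1358, -0.0164]
tcp_rot: [[0.688, 0.726, 0.001], [0.726, -0.688, -0.0], [0.0, 0.001, -1.0]]
force: [-0.9, -1.0, 0.1]
opening: 0.691
grasp_force: 0.0
```

```bash
python3 - <<'E'
from rig import *
from h import *
d=optics.capture("scene");np.savez('scene5.npz',**d);s=read_state();print(s['position'],s['force'])
K,D,R,T=cam(d);p=s['position']+np.array([0,0,.026]);y=np.array(s['tcp_rot'])[:,1];x=np.array(s['tcp_rot'])[:,0]
q=np.array([p,p+.03*y-.0095*x,p-.03*y-.0095*x,p-.045*y-.0095*x]);print(cv2.projectPoints(q,R,T,K,D)[0].reshape(-1,2).round(1))
cv2.imwrite('pics/c5.png',np.hstack([cv2.resize(d['color'][300:390,370:490],(720,540),interpolation=cv2.INTER_CUBIC)]))
E
```

```text
[ 0.44119677 -0.13587056 -0.01615804] [-0.34766545  0.51883385  0.07946043]
[[431.9 350.5]
 [448.  350.5]
 [420.2 358.3]
 [413.2 360.3]]
```

View pics/c5.png

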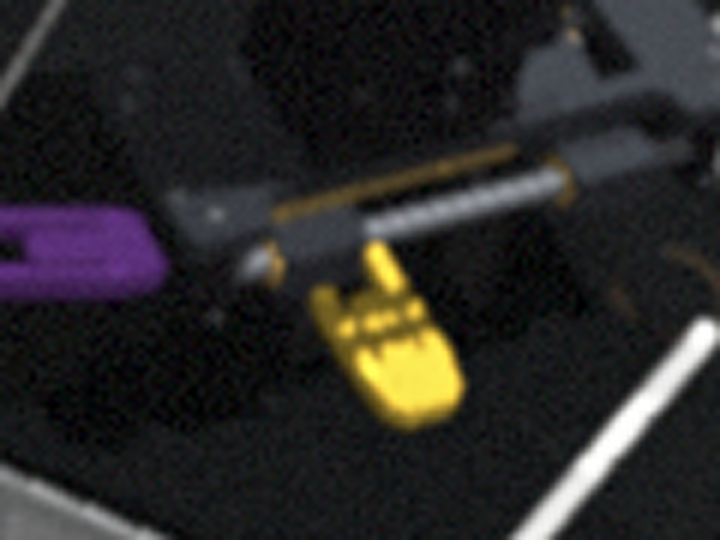

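The fingers straddle the clip, which hasn't moved, and there is no contact yet. I'll lower 7 mm and pinch.

Emit:
drive_tool(steps=[[60,0,-0.015,0.03,0,0,0],[60,0,-0.015,0.055,0,0,0],[60,0,-0.015,0.055,0,0,0]])

```text
time_s: 12.9
position: [0.4392, -0.1346, -0.0234]
tcp_rot: [[0.689, 0.725, -0.0], [0.725, -0.689, 0.0], [-0.0, -0.0, -1.0]]
force: [0.4, -0.2, 1.1]
opening: 0.687
grasp_force: 0.0
```

Emit:
drive_tool(steps=[[0,0,0,0,0,0,0],[0,0,0,0,0,0,0],[0,0,0,0,0,0,0],[0,0,0,0,0,0,0],[0,0,0,0,0,0,0],[0,0,0,0,0,0,0],[0,0,0,0,0,0,0],[0,0,0,0,0,0,0]])

```text
time_s: 13.7
position: [0.4395, -0.1347, -0.0233]
tcp_rot: [[0.689, 0.725, 0.0], [0.725, -0.689, -0.0], [0.0, 0.0, -1.0]]
force: [0.8, -0.5, 0.3]
opening: 0.329
grasp_force: 30.0
```

```bash
python3 - <<'E'
from h import *
d=load('scene2.npz')
for y in range(164,206,3):
    P=depth(d,[(x,y) for x in (262,270,279,281,284,296,304)]);print(y,[tuple((p*1000).round().astype(int).tolist()) for p in P])
E
```

```text
164 [(485, 266, 290), (494, 253, 289), (508, 241, 285), (511, 239, 284), (514, 234, 284), (536, 219, 277), (546, 207, 275)]
167 [(482, 264, 285), (494, 254, 282), (508, 242, 278), (513, 241, 276), (514, 234, 277), (534, 218, 271), (915, 425, 1)]
170 [(843, 528, -2), (495, 255, 274), (508, 242, 271), (537, 257, 251), (519, 238, 266), (524, 213, 271), (540, 203, 265)]
173 [(825, 516, 2), (488, 250, 272), (498, 236, 271), (501, 233, 270), (509, 232, 266), (522, 212, 265), (537, 202, 260)]
176 [(811, 506, 2), (485, 249, 268), (496, 235, 266), (499, 232, 265), (508, 231, 260), (522, 212, 258), (863, 395, 8)]
179 [(475, 261, 262), (483, 248, 262), (494, 234, 260), (497, 231, 260), (527, 244, 238), (842, 410, 5), (852, 389, 6)]
182 [(697, 425, 73), (484, 249, 255), (525, 255, 229), (527, 252, 228), (527, 244, 231), (734, 343, 78), (846, 385, 0)]
185 [(700, 428, 62), (783, 461, 2), (518, 251, 227), (522, 249, 225), (526, 244, 224), (731, 341, 72), (835, 379, -2)]
188 [(684, 417, 66), (771, 453, 1), (519, 252, 218), (521, 249, 218), (527, 245, 215), (729, 341, 64), (819, 369, 1)]
191 [(683, 417, 56), (763, 448, -3), (519, 253, 210), (523, 250, 209), (525, 245, 209), (731, 342, 53), (807, 363, -1)]
194 [(680, 415, 49), (745, 436, 3), (516, 251, 205), (523, 251, 201), (527, 246, 200), (731, 342, 43), (794, 355, 0)]
197 [(671, 410, 47), (699, 404, 31), (518, 253, 196), (521, 250, 195), (525, 245, 194), (723, 338, 39), (783, 349, -1)]
200 [(674, 413, 34), (569, 312, 136), (518, 253, 188), (523, 252, 185), (525, 245, 186), (721, 337, 31), (745, 327, 20)]
203 [(673, 413, 25), (554, 303, 139), (519, 254, 179), (519, 250, 180), (583, 284, 128), (598, 261, 126), (736, 321, 18)]
```

Emit:
drive_tool(steps=[[0,0,0,-0.1,0,0,0],[0,0,0,-0.3,0,0,0],[0,0,0,-0.6,0,0,0],[0,0,0,-1,0,0,0],[0,0,0,-1,0,0,0]])

```text
time_s: 14.2
position: [0.4427, -0.1364, 0.1021]
tcp_rot: [[0.688, 0.725, 0.01], [0.725, -0.688, -0.006], [0.003, 0.012, -1.0]]
force: [0.0, -0.7, -1.8]
opening: 0.332
grasp_force: 30.0
```

Emit:
drive_tool(steps=[[0,0,0,-0.25,0,0,0],[0,0,0,-0.5,0,0,0],[0,0,0,-0.5,0,0,0]])

```text
time_s: 14.5
position: [0.4413, -0.1356, 0.1598]
tcp_rot: [[0.688, 0.725, 0.006], [0.725, -0.688, -0.004], [0.002, 0.007, -1.0]]
force: [0.6, -1.0, -0.1]
opening: 0.333
grasp_force: 30.0
```

Emit:
drive_tool(steps=[[0,0.28,-0.19,0,0,0,0],[0,0.56,-0.38,0,0,0,0],[0,0.85,-0.57,0,0,0,0]])

```text
time_s: 14.8
position: [0.4589, -0.0124, 0.1557]
tcp_rot: [[0.69, 0.724, -0.002], [0.724, -0.69, 0.001], [-0.001, -0.002, -1.0]]
force: [1.4, 0.4, -1.7]
opening: 0.329
grasp_force: 30.0
```

Emit:
drive_tool(steps=[[0,0.28,-0.19,0,0,0,0],[0,0.56,-0.38,0,0,0,0],[0,0.85,-0.57,0,0,0,0]])

```text
time_s: 15.1
position: [0.4793, 0.1091, 0.1554]
tcp_rot: [[0.689, 0.725, -0.003], [0.725, -0.689, -0.0], [-0.002, -0.002, -1.0]]
force: [0.8, -0.2, -1.1]
opening: 0.332
grasp_force: 30.0
```

Emit:
drive_tool(steps=[[0,0.28,-0.19,0,0,0,0],[0,0.5,-0.38,0,0,0,0],[0,0.7,-0.57,0,0,0,0],[0,0.7,-0.57,0,0,0,0],[0,0.7,-0.57,0,0,0,0],[0,0.7,-0.57,0,0,0,0]])

```text
time_s: 15.7
position: [0.4881, 0.2145, 0.1559]
tcp_rot: [[0.689, 0.725, -0.002], [0.725, -0.689, -0.001], [-0.002, -0.001, -1.0]]
force: [0.3, -0.1, -0.7]
opening: 0.329
grasp_force: 30.0
```

```bash
python3 - <<'E'
from rig import *
from h import *
d=optics.capture("scene");np.savez('scene6.npz',**d);s=read_state();print(s['position'],s['tcp_rot'],s['force'])
p=s['position'];R=np.array(s['tcp_rot']);print('tool delta to axis',R.T@(np.array([.530,.2562,p[2]])-p))
m=cv2.inRange(cv2.cvtColor(d['color'],cv2.COLOR_BGR2HSV),(22,120,60),(35,255,255));k,l,st,ce=cv2.connectedComponentsWithStats(m[150:280,220:360]);print(st,ce)
cv2.imwrite('pics/c6.png',cv2.resize(d['color'][150:270,215:375],(800,600),interpolation=cv2.INTER_CUBIC))
E
```

```text
[0.48834852 0.21428049 0.15607551] [[ 6.89467226e-01  7.24315264e-01 -1.53064426e-03]
 [ 7.24315184e-01 -6.89468646e-01 -7.07970139e-04]
 [-1.56812480e-03 -6.20546669e-04 -9.99998578e-01]] [ 0.63754923  0.03069388 -0.65629165]
tool delta to axis [ 5.90802699e-02  1.26661719e-03 -9.34313644e-05]
[[    0     0   140   130 17955]
 [  114    10     2     1     2]
 [   82    29     1     1     1]
 [   86    28     1     1     1]
 [   80    30     1     1     1]
 [   56    33     2     1     2]
 [   49    34     1     1     1]
 [   47    37     1     1     1]
 [   61    54    17    24   234]
 [   61    57     1     2     2]] [[ 69.49417989  64.47897522]
 [114.5         10.        ]
 [ 82.          29.        ]
 [ 86.          28.        ]
 [ 80.          30.        ]
 [ 56.5         33.        ]
 [ 49.          34.        ]
 [ 47.          37.        ]
 [ 69.76068376  67.61111111]
 [ 61.          57.5       ]]
```

View pics/c6.png

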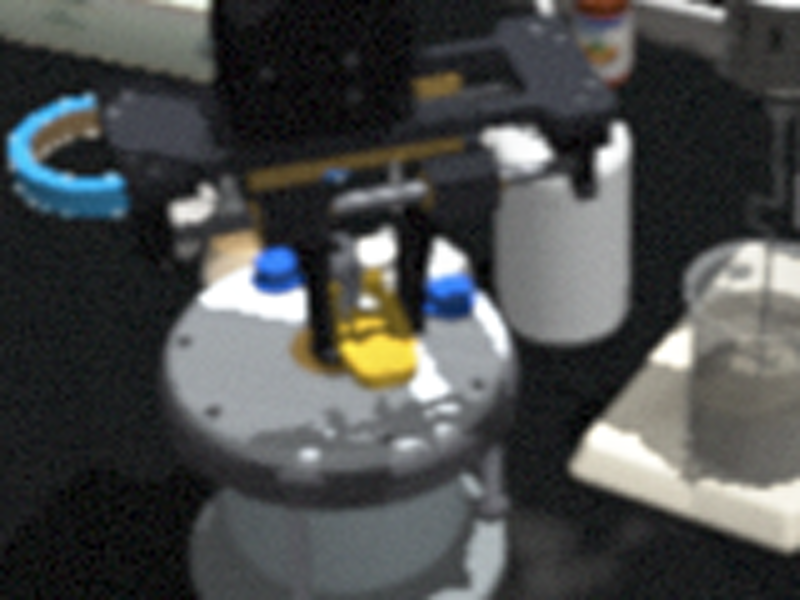

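The clip is held level, in front of the shaft. I'll descend with the mouth well clear of the 24 mm shaft, then slide in.

Emit:
drive_tool(steps=[[0,0.058,0.01,0.1,0,0,0],[0,0.058,0.01,0.22,0,0,0],[0,0.058,0.01,0.32,0,0,0],[0,0.058,0.01,0.4,0,0,0],[0,0.058,0.01,0.415,0,0,0],[0,0.058,0.01,0.415,0,0,0],[0,0.058,0.01,0.415,0,0,0]])

```text
time_s: 16.45
position: [0.495, 0.2198, 0.1072]
tcp_rot: [[0.689, 0.725, 0.001], [0.725, -0.689, 0.0], [0.001, 0.0, -1.0]]
force: [-0.4, -0.5, -0.2]
opening: 0.33
grasp_force: 30.0
```

Emit:
drive_tool(steps=[[0,0,0,0.01,0,0,0],[0,0,0,0.02,0,0,0],[0,0,0,0.02,0,0,0]])

```text
time_s: 16.75
position: [0.4946, 0.2198, 0.1046]
tcp_rot: [[0.688, 0.725, 0.0], [0.725, -0.688, 0.0], [0.0, 0.0, -1.0]]
force: [0.7, 0.8, -0.4]
opening: 0.331
grasp_force: 30.0
```

Emit:
drive_tool(steps=[[0,0,0,0.008,0,0,0],[0,0,0,0.008,0,0,0]])

```text
time_s: 16.95
position: [0.4945, 0.2198, 0.1035]
tcp_rot: [[0.689, 0.725, -0.0], [0.725, -0.689, 0.0], [-0.0, -0.0, -1.0]]
force: [0.3, -0.2, -0.3]
opening: 0.329
grasp_force: 30.0
```

Emit:
drive_tool(steps=[[0,0,0,0.006,0,0,0],[0,0,0,0.006,0,0,0]])

```text
time_s: 17.15
position: [0.4946, 0.2197, 0.1027]
tcp_rot: [[0.689, 0.725, 0.0], [0.725, -0.689, 0.0], [0.0, 0.0, -1.0]]
force: [-0.2, -0.3, -1.1]
opening: 0.335
grasp_force: 30.0
```

Emit:
drive_tool(steps=[[0,0.03,0.004,0,0,0,0],[0,0.06,0.004,0,0,0,0],[0,0.09,0.004,0,0,0,0],[0,0.12,0.004,0,0,0,0],[0,0.12,0.004,0,0,0,0]])

```text
time_s: 17.65
position: [0.5055, 0.2303, 0.1028]
tcp_rot: [[0.688, 0.725, 0.001], [0.725, -0.688, 0.0], [0.001, 0.0, -1.0]]
force: [0.1, 0.3, -1.1]
opening: 0.334
grasp_force: 30.0
```

Emit:
drive_tool(steps=[[0,0,0,0.006,0,0,0],[0,0,0,0.006,0,0,0]])

```text
time_s: 17.85
position: [0.5054, 0.2302, 0.1027]
tcp_rot: [[0.689, 0.725, 0.001], [0.725, -0.689, 0.001], [0.002, 0.001, -1.0]]
force: [0.3, 0.5, 3.8]
opening: 0.332
grasp_force: 30.0
```

The clip now rests on the lid, with 3.8 N contact. I'll release and back off with the fingers straddling it.

Emit:
drive_tool(steps=[[60,0,0,0,0,0,0],[60,0,0,-0.01,0,0,0],[60,0,0,-0.01,0,0,0],[60,0,0,-0.01,0,0,0],[60,0,0,-0.01,0,0,0],[60,0,0,-0.01,0,0,0]])

```text
time_s: 18.45
position: [0.5047, 0.2298, 0.1031]
tcp_rot: [[0.689, 0.725, -0.0], [0.725, -0.689, -0.0], [-0.0, -0.0, -1.0]]
force: [0.1, -0.2, -0.3]
opening: 0.675
grasp_force: 0.0
```

Emit:
drive_tool(steps=[[60,-0.12,0,0,0,0,0],[60,-0.24,0,0,0,0,0],[60,-0.36,0,0,0,0,0],[60,-0.48,0,0,0,0,0],[60,-0.48,0,0,0,0,0],[0,-0.48,0,0,0,0,0],[0,-0.48,0,0,0,0,0],[0,-0.48,0,0,0,0,0]])

```text
time_s: 19.25
position: [0.466, 0.1885, 0.1033]
tcp_rot: [[0.688, 0.725, 0.001], [0.725, -0.688, 0.0], [0.001, 0.001, -1.0]]
force: [0.0, -0.5, -0.1]
opening: 0.499
grasp_force: 0.0
```

Emit:
drive_tool(steps=[[0,0,0,0,0,0,0],[0,0,0,0,0,0,0],[0,0,0,0,0,0,0],[0,0,0,0,0,0,0],[0,0,0,0,0,0,0]])

```text
time_s: 19.75
position: [0.4651, 0.1881, 0.1033]
tcp_rot: [[0.689, 0.725, 0.0], [0.725, -0.689, 0.0], [0.0, 0.0, -1.0]]
force: [-0.3, 0.4, -0.3]
opening: 0.052
grasp_force: 0.0
```

```bash
python3 - <<'E'
from rig import *
from h import *
d=optics.capture("scene");np.savez('scene7.npz',**d);s=read_state();print(s['position'],s['force'],s['opening'])
p=s['position'];R=np.array(s['tcp_rot']);print('tool delta to axis',R.T@(np.array([.530,.2562,p[2]])-p))
m=cv2.inRange(cv2.cvtColor(d['color'],cv2.COLOR_BGR2HSV),(20,120,60),(35,255,255));m[:,:260]=0;m[:,320:]=0;m[:205]=0;m[250:]=0
ys,xs=np.nonzero(m);W=at_z(d,np.c_[xs,ys],.131);q=(W-[.53,.2562,.131])@R;print(len(q),'x',np.percentile(q[:,0],[1,5,50,95,99]),'y',np.percentile(q[:,1],[1,5,50,95,99]))
cv2.imwrite('pics/c7.png',cv2.resize(d['color'][180:260,235:340],(787,600),interpolation=cv2.INTER_CUBIC))
E
```

```text
[0.46512    0.18807014 0.10325899] [ 0.30043336 -0.43520942  0.14409105] 0.03350951337782611
tool delta to axis [ 9.40801493e-02  1.35549305e-04 -1.44243737e-06]
103 x [-0.07250525 -0.06682159  0.00111584  0.00735967  0.00804041] y [-0.01755634 -0.01459886 -0.00061652  0.06454389  0.07542984]
```

View pics/c7.png

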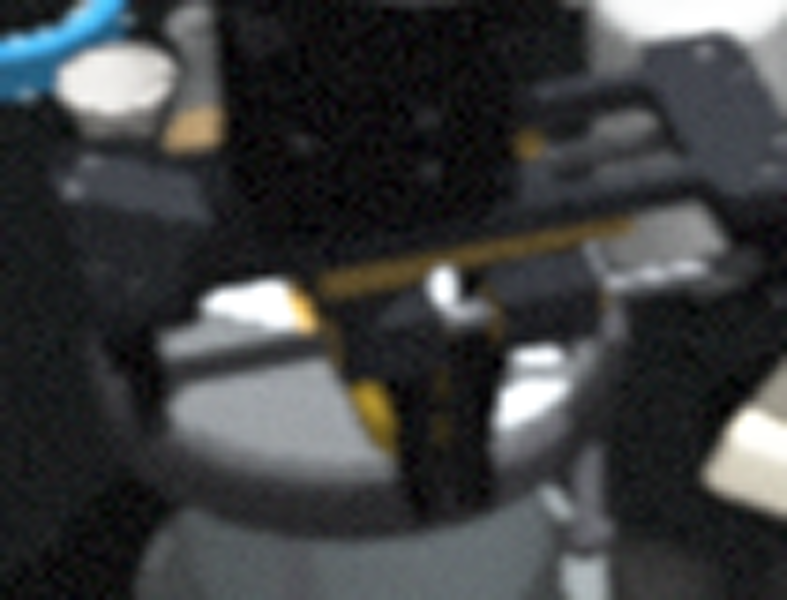

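The fingers are shut behind the clip, which lies on the lid at about crop (375,415) in front of the shaft. The picture budget is spent, so I go by numbers from here. I'll advance to contact and then creep.

Emit:
drive_tool(steps=[[0,0.025,0,0,0,0,0],[0,0.05,0,0,0,0,0],[0,0.07,0,0,0,0,0],[0,0.09,0,0,0,0,0],[0,0.105,0,0,0,0,0],[0,0.117,0,0,0,0,0],[0,0.117,0,0,0,0,0]])

```text
time_s: 20.5
position: [0.475, 0.1984, 0.1033]
tcp_rot: [[0.688, 0.725, 0.0], [0.725, -0.688, 0.0], [0.0, 0.0, -1.0]]
force: [-0.1, -0.0, -0.5]
opening: 0.005
grasp_force: 0.0
```

Emit:
drive_tool(steps=[[0,0.01,0,0,0,0,0],[0,0.02,0,0,0,0,0],[0,0.02,0,0,0,0,0]])

```text
time_s: 20.8
position: [0.4757, 0.1996, 0.1031]
tcp_rot: [[0.688, 0.725, -0.002], [0.725, -0.688, -0.001], [-0.002, -0.001, -1.0]]
force: [-1.4, -1.8, 1.7]
opening: 0.002
grasp_force: 1.3
```

Emit:
drive_tool(steps=[[0,0.008,0,0,0,0,0],[0,0.016,0,0,0,0,0],[0,0.016,0,0,0,0,0]])

```text
time_s: 21.1
position: [0.4755, 0.2001, 0.103]
tcp_rot: [[0.688, 0.726, -0.005], [0.726, -0.688, -0.003], [-0.005, -0.002, -1.0]]
force: [-3.5, -5.6, 3.1]
opening: 0.006
grasp_force: 3.3
```

Emit:
drive_tool(steps=[[0,0.008,0,0,0,0,0],[0,0.016,0,0,0,0,0],[0,0.016,0,0,0,0,0]])

```text
time_s: 21.4
position: [0.4757, 0.201, 0.1028]
tcp_rot: [[0.688, 0.726, -0.007], [0.726, -0.688, -0.004], [-0.008, -0.003, -1.0]]
force: [-5.8, -6.2, 5.3]
opening: 0.004
grasp_force: 4.3
```

Emit:
drive_tool(steps=[[0,0.008,0,0,0,0,0],[0,0.016,0,0,0,0,0],[0,0.016,0,0,0,0,0]])

```text
time_s: 21.7
position: [0.4767, 0.2024, 0.1028]
tcp_rot: [[0.688, 0.726, -0.008], [0.726, -0.688, -0.004], [-0.008, -0.003, -1.0]]
force: [-5.6, -6.1, 3.3]
opening: 0.008
grasp_force: 4.3
```

Emit:
drive_tool(steps=[[0,0.008,0,0,0,0,0],[0,0.016,0,0,0,0,0],[0,0.016,0,0,0,0,0]])

```text
time_s: 22.0
position: [0.4794, 0.2046, 0.1029]
tcp_rot: [[0.688, 0.725, -0.005], [0.725, -0.688, -0.002], [-0.005, -0.002, -1.0]]
force: [-3.4, -1.9, -0.2]
opening: 0.003
grasp_force: 1.9
```

Emit:
drive_tool(steps=[[0,0.008,0,0,0,0,0],[0,0.016,0,0,0,0,0],[0,0.016,0,0,0,0,0]])

```text
time_s: 22.3
position: [0.4846, 0.2076, 0.1035]
tcp_rot: [[0.689, 0.725, 0.003], [0.725, -0.689, 0.001], [0.003, 0.001, -1.0]]
force: [-0.4, 0.3, -0.4]
opening: 0.007
grasp_force: 0.0
```

Emit:
drive_tool(steps=[[0,0.008,0,0,0,0,0],[0,0.008,0,0,0,0,0]])

```text
time_s: 22.5
position: [0.4844, 0.208, 0.1034]
tcp_rot: [[0.689, 0.725, 0.001], [0.725, -0.689, 0.0], [0.001, 0.001, -1.0]]
force: [0.1, -0.3, 0.0]
opening: 0.005
grasp_force: 0.0
```

It snapped: the force fell to zero. I'll push the remaining ~3 mm until it seats.

Emit:
drive_tool(steps=[[0,0.008,0,0,0,0,0],[0,0.016,0,0,0,0,0],[0,0.016,0,0,0,0,0]])

```text
time_s: 22.8
position: [0.4853, 0.2092, 0.1033]
tcp_rot: [[0.689, 0.725, 0.0], [0.725, -0.689, 0.0], [0.0, 0.0, -1.0]]
force: [-0.2, -0.4, -0.4]
opening: 0.008
grasp_force: 0.0
```

Emit:
drive_tool(steps=[[0,0.008,0,0,0,0,0],[0,0.008,0,0,0,0,0]])

```text
time_s: 23.0
position: [0.4859, 0.2098, 0.1033]
tcp_rot: [[0.689, 0.725, 0.0], [0.725, -0.689, 0.0], [0.0, 0.0, -1.0]]
force: [0.4, -0.2, 0.6]
opening: 0.006
grasp_force: 0.0
```

Emit:
drive_tool(steps=[[0,0.008,0,0,0,0,0],[0,0.008,0,0,0,0,0]])

```text
time_s: 23.2
position: [0.4864, 0.2105, 0.1032]
tcp_rot: [[0.689, 0.725, -0.0], [0.725, -0.689, -0.0], [-0.0, -0.0, -1.0]]
force: [-0.7, 0.3, -0.2]
opening: 0.005
grasp_force: 0.0
```

Emit:
drive_tool(steps=[[0,0.008,0,0,0,0,0],[0,0.008,0,0,0,0,0]])

```text
time_s: 23.4
position: [0.4863, 0.2108, 0.1031]
tcp_rot: [[0.688, 0.725, -0.002], [0.725, -0.688, -0.001], [-0.002, -0.001, -1.0]]
force: [-1.3, -1.9, 1.8]
opening: 0.005
grasp_force: 1.1
```

Emit:
drive_tool(steps=[[0,0.008,0,0,0,0,0],[0,0.008,0,0,0,0,0]])

```text
time_s: 23.6
position: [0.4863, 0.211, 0.1031]
tcp_rot: [[0.688, 0.726, -0.003], [0.726, -0.688, -0.002], [-0.003, -0.001, -1.0]]
force: [-2.9, -3.4, 2.7]
opening: 0.005
grasp_force: 2.4
```

Emit:
drive_tool(steps=[[0,0.008,0,0,0,0,0],[0,0.008,0,0,0,0,0]])

```text
time_s: 23.8
position: [0.4862, 0.2111, 0.103]
tcp_rot: [[0.688, 0.726, -0.005], [0.726, -0.688, -0.003], [-0.005, -0.001, -1.0]]
force: [-3.9, -5.1, 3.6]
opening: 0.005
grasp_force: 3.4
```

It has met a hard stop at the expected home distance of 63 mm. One last firm press to about 10 N, then I'll withdraw and check.

Emit:
drive_tool(steps=[[0,0.008,0,0,0,0,0],[0,0.016,0,0,0,0,0],[0,0.016,0,0,0,0,0]])

```text
time_s: 24.1
position: [0.486, 0.2113, 0.1028]
tcp_rot: [[0.687, 0.726, -0.008], [0.726, -0.687, -0.005], [-0.009, -0.002, -1.0]]
force: [-5.8, -9.0, 5.0]
opening: 0.002
grasp_force: 5.2
```

Emit:
drive_tool(steps=[[0,-0.05,0,0,0,0,0],[0,-0.15,0,0,0,0,0],[0,-0.25,0,-0.1,0,0,0],[0,-0.4,0,-0.4,0,0,0],[0,-0.6,0,-0.8,0,0,0],[0,-1,0,-1,0,0,0],[0,-1,0,-1,0,0,0]])

```text
time_s: 24.8
position: [0.4054, 0.1255, 0.2258]
tcp_rot: [[0.69, 0.724, 0.004], [0.724, -0.69, -0.0], [0.003, 0.003, -1.0]]
force: [0.3, -0.0, -0.9]
opening: 0.005
grasp_force: 0.0
```

Emit:
drive_tool(steps=[[0,-0.3,0,0,0,0,0],[0,-0.5,0,0,0,0,0],[0,-0.5,0,0,0,0,0]])

```text
time_s: 25.1
position: [0.3633, 0.0826, 0.2227]
tcp_rot: [[0.69, 0.723, -0.002], [0.723, -0.69, 0.0], [-0.001, -0.002, -1.0]]
force: [-0.4, -0.2, 1.0]
opening: 0.005
grasp_force: 0.0
```

```bash
python3 - <<'E'
from rig import *
from h import *
d=optics.capture("scene");np.savez('scene8.npz',**d);t=optics.capture("top");print(read_state()['position'])
x=np.array([.689,.725]);R=np.array([[.689,.725],[.725,-.689]])
for n,c in(('scene',d),('top',t)):
    m=cv2.inRange(cv2.cvtColor(c['color'],cv2.COLOR_BGR2HSV),(20,110,60),(35,255,255));ys,xs=np.nonzero(m)
    W=at_z(c,np.c_[xs,ys],.136)[:,:2];q=(W-[.53,.2562])@R.T*1000
    k=(abs(q[:,0])<100)&(abs(q[:,1])<40);q=q[k];P=depth(c,np.c_[xs,ys][k])[:,2]
    b=q[:,0]<-18
    print(n,len(q),'x',np.percentile(q[:,0],[0,2,50,98,100]).round(1),'back y',np.percentile(q[b,1],[2,50,98]).round(1) if b.any() else 0,'z back',np.percentile(P[b],[10,50,90]).round(4) if b.any() else 0)
    if b.any():
        for a in(-50,-40,-30,-20):
            j=abs(q[:,0]-a)<5;print(a,j.sum(),np.median(P[j]).round(4),q[j,1].min().round(1),q[j,1].max().round(1))
P=depth(d,[(282,y) for y in range(198,206)]);print('top z',P[:,2].round(3))
E
```

```text
[0.3664805  0.08347152 0.22323877]
scene 185 x [-58.1 -56.2 -22.4   0.4  10.7] back y [-14.4  -0.9  32.7] z back [0.1327 0.1362 0.3347]
-50 35 0.1348 -14.3 9.7
-40 38 0.1359 -14.6 12.5
-30 11 0.3301 -10.9 33.7
-20 37 0.3343 -19.7 34.7
top 183 x [-48.8 -48.3 -20.7  15.7  18.2] back y [-13.7  -0.7  12.5] z back [0.1321 0.1358 0.1394]
-50 10 0.1354 -10.2 7.8
-40 33 0.1356 -13.9 12.1
-30 34 0.1359 -13.7 12.5
-20 34 0.1352 -13.4 12.8
top z [0.36  0.361 0.36  0.36  0.361 0.359 0.36  0.361]
```

The top view shows the clip flat (z ≈ 0.136 along its length), centred, with its mouth end at about +17 mm beyond the axis. It is home.

```bash
python3 -c "
from rig import *
print(order.hand_in())"
```

```text
the job is handed in; nothing more can be done
None
```

I drew the shaft up to its stop, snapped the yellow clip home on the groove with about 11 N at most, backed the gripper clear and handed the job in at about 25 s; the hand-in returned no verdict.

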